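# Clear the hoop and show the flint knife

## Task

A wooden hoop has been dropped over the flint knife that stands in its leaning socket: lift the hoop up and off, lay it flat in the shallow tray without dropping it and let go, while the knife stays in its socket. Then draw the knife out by its handle, turn it until it lies level, and finish still holding it there, level and still, at least 22 cm above the table and touching nothing else. Leave the awl in the other stand, the flint lump and the upright piece of antler as they are.

Things in the scene. Friction and masses are not known exactly. Their poses are not given: they have to be found in the camera images.
- knife: Flint knife in knife_stand's socket, 0.14 kg. Origin at the shoulder between handle and blade; +z along the handle to its butt, 25 to 30 degrees off vertical at first. Round wooden handle z 0 to 115 mm, 21 to 24 mm thick (26 mm collar up to z 12). Flat flint blade z 0 to -60 mm, 26 (y) x 8 mm, narrower at the tip, at the start wholly in the socket with 3 mm play, no catch; shoulder on mouth.
- hoop: Loose wooden hoop, an open ring 28 mm high: outer diameter 116 mm, inner 102 mm (wall 7 mm), 0.07 kg. Origin at the centre of its underside, z along its axis. It starts flat on knife_stand's foot board (15 mm above the table), around the leaning socket and knife; lifted, it must follow their lean until its underside passes the butt, 205 mm above the table.
- knife_stand: Fixed wooden stand: foot board 130 x 130 x 15 mm, a socket 46 (y) x 27 mm outside rising from its centre. Origin at the centre of the board's underside, z up. The socket leans 25 degrees from vertical towards the stand's own -x: its mouth is 36 mm to -x and 89 mm above the table, the seated knife's butt 85 mm to -x and 200 mm above the table.
- knife_stand_mouth (a point): Centre of the mouth of the knife's socket; the bore below it is 30 x 11 mm and 69 mm deep. The knife's origin lies here while it is seated.
- awl_stand: Second stand fixed to the table, like knife_stand but with a socket 34 mm square; it holds the awl and has no hoop. Origin at the centre of the board's underside, leaning 25 degrees to its own -x.
- awl: Short bone awl in awl_stand, with a bulbous bone head 36 mm across; total 132 mm, the head's top about 160 mm above the table. Origin at its shoulder, z to its head. To be left alone.
- tray: Shallow square tray of light wood fixed to the table, 190 x 190 mm outside, rim 14 mm high and 6 mm thick, floor 6 mm above the table. Origin at the centre of its underside, x and y along its sides.
- flint_lump: Rough flint lump, 60 mm wide, 46 mm high; origin at the centre of its underside. Bystander.
- antler_hammer: Upright piece of dark antler, 48 mm in diameter, 72 mm high; origin at the centre of its underside. Bystander.
Mind the look-alikes: they are no part of the job. What is shaped like the hoop but grey is not meant.

How it is judged:
By the outcome, as a careful person would: the job done as asked, in the order asked, and still so for the second after the job is handed in, while the arm keeps its last pose, push and grip.
It also fails if it takes over 69 s, if anything falls off the work surface, if the arm or the gripper's body presses on something with over 40 N, if the wrist force passes 120 N, or if a joint passes its speed limit or range.

## Robot

A 6-joint arm with a two-finger parallel gripper is mounted at the origin on the work surface. World frame = base frame: x ahead of the robot, y to its left, z up, the work surface at z = 0. Lengths are in m, angles in rad, forces in N, time in s.
With the tool pointing down it reaches from about 0.35 to 0.975 m from the base axis. Payload 4.9 kg.
Tool frame: the origin (TCP) lies between the finger pads; the fingertips stand 22 mm ahead of it and the grasp point (between the pads) lies 3 mm ahead of it; z points along the fingers, y is the line along which they close (so a half turn about z gives the same grasp; the last joint's range is limited). The gripper opens to 85 mm and grips with 20 to 120 N. Pads are 22 mm wide; open, the fingers measure 114 mm over their backs; the gripper's body (76 mm by 85 mm) begins 54 mm behind the grasp point. The pads swing forward as they close: fully open they stand 13 mm farther back than shut.
Start: joints at [-1.242, 0.053, 1.613, -0, 1.476, -0.119], TCP at [0.271, -0.563, 0.253] pointing down, gripper open.
Joint ranges: [-3.01, 3.01], [-1.01, 2.22], [0.06, 2.58], [-1.02, 4.17], [0.09, 2.62], [-3.14, 3.14]. Speed limits (rad/s): [2.57, 2.57, 3.14, 3.14, 3.14, 3.14].

## Interface

Orientations are given as a unit quaternion [w, x, y, z].
In Python, from plant import state, grab_frame, get_calibration, job_done, recognise, regions_of gives the robot as it stands.
- The arm moves only by the tool apply_moves, never from a script. Its argument "targets" is a list of rows, each an object with "translation": the shift along the tool's x, y, z normalised to -1 to 1, where 1 is 100 mm, a list of three; "twist": the turn about the tool's z normalised to -1 to 1, where 1 is 0.1 rad; "hand": the opening, from 0 (shut) to 1 (fully open). A call has 1 to 8 rows; each row shifts and turns the commanded pose from where the row before left it, along the tool's axes as they then stand; what a row does not reach is not made up. A row lasts 1/10 s, in which the tool goes at most 50 mm and 8.59 degrees, less where a joint would pass 70% of its speed; a pose out of reach is approached as far as the arm can. A call with a number of a shift or a turn outside -1 to 1 is refused whole. A call with a gripper value outside its range is refused whole. The fingers move at their own pace and stop on an object; the grip force is fixed at half the most. Time passes only in rows, so rows that do not move let the fingers close. It gives the time, the measured TCP pose, the force, the opening and the grip force at its end, in the units of the state.
- state(): the state, without advancing time (a new reading comes with each control period).
- grab_frame(name): name is "side" or "top" or "wrist"; returns the picture (400x640x3 uint8, red, green, blue); there is no depth.
- get_calibration(name): a dict with "camera_matrix" (3x3 intrinsics, pixels), "D" ([k1, k2, p1, p2, k3] as OpenCV has them; the pictures are not rectified), "pose" (4x4, takes a point from camera to world coordinates). Camera axes: x right, y up, looking along -z (the intrinsics and any distortion apply to the point x, -y, -z); pixel columns grow to the right and rows downward; lengths in m; the calibration is good to about 2 mm. A picture is of the moment at which its call begins: read the wrist's pose just before it. get_calibration takes no time and is no camera call; for the wrist camera it gives the pose at the moment of the call.
- job_done(): hands the job in; it is judged then, once.
Trained networks look in the newest picture that a camera, given by its name, has taken for a name from the list of things; names that differ only in an ending like _2 or _b are one class to them, and where a whole thing is asked for, a point or a joint stands for the part that bears it (a point fixed in the world has none). Each returns a list of dicts, best first, with "score" (0 to 1); they miss things now and then, are a little off and sometimes report something else, mostly with a low value. They report only what shows in the picture. A call takes as long as a camera call. They do not tell look-alikes from the thing itself.
- recognise(camera, query): "point" ([x, y, z] in m, in world coordinates, good to about 4 mm: the middle of the surface that is visible of it).
- regions_of(camera, query): "pixels" (400x640 bool, what is visible of it).
The state is a dict: "time": time; "joint_pos": joint angles; "joint_vel": joint speeds; "joint_efforts": joint torques, N m; "tool_pos": TCP position; "tool_rot": TCP orientation; "contact_force": force on the tool from outside, world axes, zero at the start; "ft_torque": the same for the moment, N m; "gripper_width": opening from 0.0 (shut) to 1.0 (fully open); "grasp_force": force on a finger pad.
Only numpy, scipy, OpenCV 4.12 (cv2) and the standard library are available. Lean on these libraries where they do the work, as an engineer would, in place of code of your own. Each camera call takes 0.05 s, during which the arm holds its last target. There are 200 camera calls.

## Working session

There is one attempt and no reset: what is moved stays moved. The work goes in short steps, Python scripts to look and compute and a tool call to move; the robot and the scene stay as the last step left them, time stands still between calls to the robot, and variables do not carry over. Pictures are saved under pics/ and viewed, at most 10 in all, crops included, and the job is handed in when it is done.

Besides the shell and the picture viewer there is one more tool, called after "Request:" as a command line: name --argument value ..., lists and objects as JSON in quotes. apply_moves: Moves the arm, as the interface text tells. Its arguments: {"type":"object","properties":{"targets":{"type":"array"}},"required":["targets"]}

```bash
mkdir -p pics; python3 - <<'E'
from plant import *
import cv2
s=state();print(s)
for n in ("top","side"):
    f=grab_frame(n);cv2.imwrite(f"pics/{n}0.png",f[:,:,::-1])
    c=get_calibration(n);print(n,c)
    for q in ("knife","hoop","knife_stand","awl_stand","awl","tray","flint_lump","antler_hammer"):
        print(q,[(round(r['score'],2),[round(float(v),3) for v in r['point']]) for r in recognise(n,q)])
print(state()['time'])
E
```

```text
{'time': 0.0, 'joint_pos': array([-1.24205554e+00,  5.33520184e-02,  1.61429882e+00, -1.66339583e-05,
        1.47599508e+00, -1.18997567e-01]), 'joint_vel': array([ 3.44775358e-04,  8.63195285e-04,  2.53734550e-04, -2.36466746e-05,
        1.66035502e-03, -1.15945613e-03]), 'joint_efforts': array([ 1.03147668e-03, -3.93674004e+01, -3.70177889e+01,  5.93068899e-05,
        6.87391410e-03,  3.79019525e-06]), 'tool_pos': array([ 0.27038944, -0.5628416 ,  0.2520631 ]), 'tool_rot': array([-1.02012508e-03,  9.75045087e-01,  2.22004557e-01, -1.15700645e-04]), 'contact_force': array([-0.14693611, -0.36702729, -0.44010773]), 'ft_torque': array([ 0.01829298, -0.01470448, -0.0032216 ]), 'grasp_force': 0.0, 'gripper_width': 0.9975724870277147}
top {'camera_matrix': array([[401.78528611,   0.        , 315.20521019],
       [  0.        , 401.78528611, 200.10806   ],
       [  0.        ,   0.        ,   1.        ]]), 'D': array([-0.04032096,  0.        ,  0.        ,  0.        ,  0.        ]), 'pose': array([[ 0.02433001,  0.9940124 , -0.10652417,  0.41224484],
       [-0.99966708,  0.02510613
[... 836 characters left out ...]
0.008383  ,  0.48788158],
       [ 0.00607566,  0.6436243 , -0.76531748, -1.10502929],
       [ 0.020247  ,  0.76509554,  0.64359838,  0.95084157],
       [ 0.        ,  0.        ,  0.        ,  1.        ]])}
knife [(0.62, [0.506, -0.265, 0.145]), (0.21, [0.575, -0.03, 0.003])]
hoop [(0.95, [0.406, -0.417, 0.022]), (0.92, [0.574, -0.306, 0.036])]
knife_stand [(0.74, [0.561, -0.288, 0.019])]
awl_stand [(0.69, [0.585, 0.278, 0.011]), (0.41, [0.558, -0.288, 0.015])]
awl [(0.71, [0.535, 0.286, 0.133]), (0.33, [0.575, -0.304, 0.036])]
tray [(0.61, [0.575, -0.03, 0.001]), (0.56, [0.389, -0.208, 0.034])]
flint_lump [(0.95, [0.391, -0.208, 0.034])]
antler_hammer [(0.55, [0.392, 0.178, 0.047])]
0.9
```

View pics/top0.png

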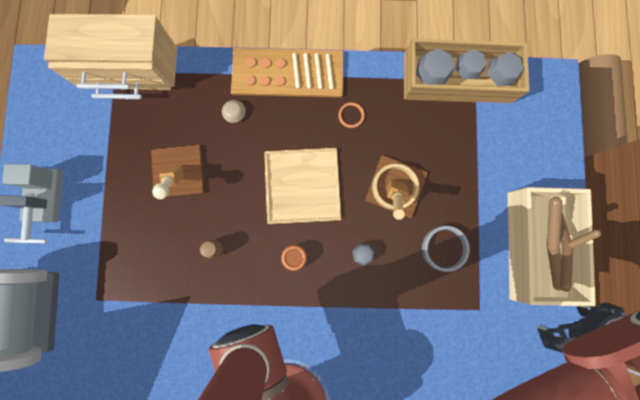

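View pics/side0.png

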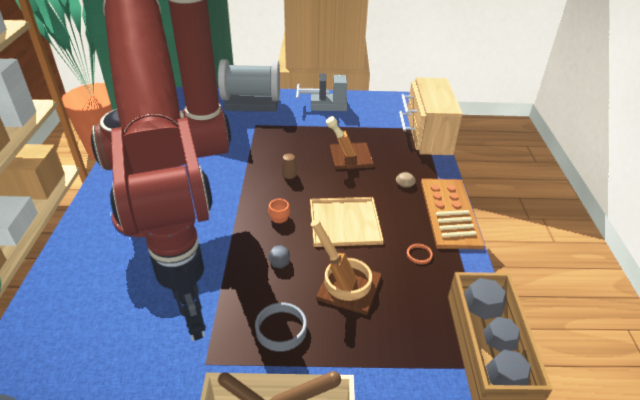

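The hoop-like things are the light-wood ring around the knife stand at top (397,187), the grey ring at (446,249), and a small orange ring at (351,115). The wooden one around the leaning knife fits the description. I'll fit the geometry to the masks and confirm it in one crop.

```bash
cat > h.py <<'E'
import numpy as np, cv2
from plant import *
from scipy.optimize import minimize
T=np.linspace(0,2*np.pi,40,endpoint=False)
def proj(n,P,cal=None):
    c=cal or get_calibration(n); M=np.linalg.inv(c['pose']); p=np.asarray(P)@M[:3,:3].T+M[:3,3]
    p=p*[1,-1,-1]
    return cv2.projectPoints(p,np.zeros(3),np.zeros(3),c['camera_matrix'],c['D'])[0][:,0]
def ring(c,r,h=0): return np.c_[c[0]+r*np.cos(T),c[1]+r*np.sin(T),np.full(40,c[2]+h)]
def hoop(p,z=.015): return np.r_[ring((p[0],p[1],z),.058),ring((p[0],p[1],z),.058,.028)]
def axis(az,t): return np.array([np.sin(t)*np.cos(az),np.sin(t)*np.sin(az),np.cos(t)])
def knife(p,z0=.089):
    a=axis(p[2],p[3]); u=np.cross(a,[0,0,1.]);u/=np.linalg.norm(u);v=np.cross(a,u)
    o=np.array([p[0],p[1],z0]);D=lambda s,r:o+s*a+r*(np.cos(T)[:,None]*u+np.sin(T)[:,None]*v)
    return np.r_[D(0,.013),D(.012,.013),D(.115,.0115)]
def tray(p):
    c,s=np.cos(p[2]),np.sin(p[2]);q=.095*np.array([[1,1],[1,-1],[-1,-1],[-1,1]])@np.array([[c,s],[-s,c]])+p[:2]
    return np.r_[np.c_[q,np.zeros(4)],np.c_[q,np.full(4,.014)]]
def hullpix(pts,S=4):
    im=np.zeros((400*S,640*S),np.uint8)
    cv2.fillConvexPoly(im,cv2.convexHull(np.round((pts+.5)*S).astype(np.int32)),1);return im
def mask(n,q,near):
    best=None
    for r in regions_of(n,q):
        ys,xs=np.nonzero(r['pixels']); 
        if len(xs) and np.hypot(*(np.array([xs.mean(),ys.mean()])-near))<25: return r['pixels']
def fit(model,x0,ms,step):
    cal={n:get_calibration(n) for n in ms}
    H={n:hullpix(np.argwhere(m)[:,::-1].astype(float)) for n,m in ms.items()}
    def cost(x):
        s=0
        for n in ms:
            a=hullpix(proj(n,model(x),cal[n])-0);b=H[n];s+=1-(a&b).sum()/(a|b).sum()
        return s/len(ms)
    x0=np.array(x0,float);sim=np.r_[[x0],x0+np.diag(step)]
    r=minimize(cost,x0,method='Nelder-Mead',options=dict(initial_simplex=sim,xatol=1e-4,fatol=1e-4))
    return r.x,r.fun
E
cat > m.py <<'E'
from h import *
np.set_printoptions(precision=4,suppress=True)
N={'hoop':{'top':(397,187),'side':(348,280)},'knife':{'top':(399,198),'side':(325,245)},'tray':{'top':(302,186),'side':(346,222)}}
M={};F={}
for n in('top','side'):
    F[n]=grab_frame(n)
    for q in N:
        m=mask(n,q,N[q][n]); print(n,q,None if m is None else m.sum())
        if m is not None: M.setdefault(q,{})[n]=m
R={}
for q,f,x0,st in(('hoop',hoop,[.573,-.28],[.01,.01]),('knife',knife,[.535,-.27,np.pi-.1,.46],[.01,.01,.1,.05]),('tray',tray,[.57,-.03,.03],[.01,.01,.05])):
    for k in(list(M[q]),)+tuple([n] for n in M[q]):
        x,c=fit(f,x0,{n:M[q][n] for n in k},st);print(q,k,x,round(c,3)); R.setdefault(q,(f,x))
o=[]
for n,(u,v) in(('top',(350,140)),('side',(285,205))):
    im=cv2.resize(F[n][v:v+110,u:u+130,::-1],None,fx=4,fy=4,interpolation=cv2.INTER_CUBIC)
    im=np.ascontiguousarray(im)
    for q in('hoop','knife'):
        p=(proj(n,R[q][0](R[q][1]))-[u,v]+.5)*4
        cv2.polylines(im,[cv2.convexHull(p.astype(np.int32))],True,(0,255,0) if q=='hoop' else (255,0,255),1)
    o.append(im)
cv2.imwrite('pics/crop1.png',cv2.resize(np.hstack(o),(800,338)))
print(state()['time'])
E
python3 m.py
```

```text
top hoop 479
top knife 268
top tray 5209
side hoop 777
side knife 464
side tray 2941
hoop ['top', 'side'] [ 0.5625 -0.2713] 0.075
hoop ['top'] [ 0.5613 -0.271 ] 0.07
hoop ['side'] [ 0.5628 -0.2714] 0.076
knife ['top', 'side'] [ 0.5312 -0.2652  2.7992  0.4981] 0.092
knife ['top'] [ 0.5289 -0.2641  2.8021  0.476 ] 0.092
knife ['side'] [ 0.5311 -0.2621  2.9806  0.4628] 0.054
tray ['top', 'side'] [ 0.5627 -0.0315  0.0733] 0.02
tray ['top'] [ 0.5622 -0.0306  0.0704] 0.008
tray ['side'] [ 0.5635 -0.0333  0.0704] 0.018
1.3
```

View pics/crop1.png

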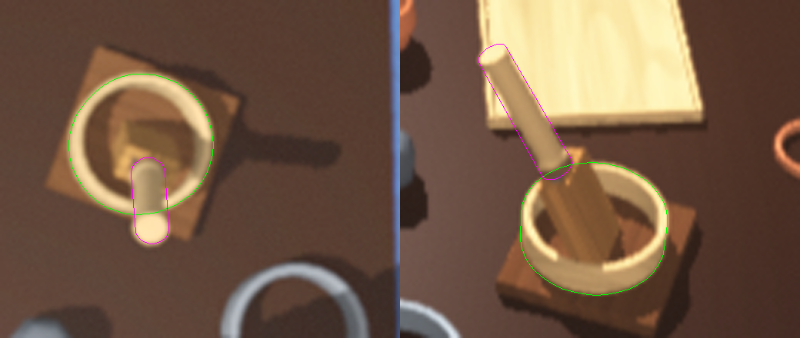

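The crop shows the light-wood hoop (top-view centre about (397,187)) lying around the leaning socket on its foot board. The grey ring is separate, at lower right. The fit is hoop centre (0.562,-0.271), lean azimuth about 2.79 rad and mouth (0.531,-0.264). This agrees with the stand geometry. I'll grip the wall on the side opposite the lean, so first I turn the tool.

Request:
apply_moves --targets '[{"translation": [0, 0, 0], "twist": -0.965, "hand": 0.35}, {"translation": [0, 0, 0], "twist": -0.965, "hand": 0.35}, {"translation": [0, 0, 0], "twist": -0.965, "hand": 0.35}, {"translation": [0, 0, 0], "twist": -0.965, "hand": 0.35}, {"translation": [0, 0, 0], "twist": -0.965, "hand": 0.35}, {"translation": [0, 0, 0], "twist": -0.965, "hand": 0.35}, {"translation": [0, 0, 0], "twist": -0.965, "hand": 0.35}, {"translation": [0, 0, 0], "twist": -0.965, "hand": 0.35}]'

```text
time: 2.1
tool_pos: [0.2706, -0.5634, 0.2533]
tool_rot: [-0.0, 0.819, 0.574, 0.0]
contact_force: [0.8, 0.7, -0.6]
gripper_width: 0.35
grasp_force: 0.0
```

```bash
cat > go.py <<'E'
import sys
from h import *
from scipy.spatial.transform import Rotation as Ro
def rot(s): q=s['tool_rot'];return Ro.from_quat([q[1],q[2],q[3],q[0]]).as_matrix()
if __name__=='__main__':
    s=state();R=rot(s);np.set_printoptions(precision=4,suppress=True)
    print('t',s['time'],'pos',s['tool_pos'],'yaw_y',np.arctan2(R[1,1],R[0,1]),'w',s['gripper_width'],'F',s['contact_force'],'gf',s['grasp_force'],'j',s['joint_pos']);print('zaxis',R[:,2])
    p=s['tool_pos']
    for a in sys.argv[1:]:
        t=np.array(eval(a));print(a,'tool delta (x100mm)',R.T@(t-p)*10,'len',np.linalg.norm(t-p));p=t
E
python3 go.py "(.613,-.29,.25)" "(.613,-.29,.043)"
```

```text
t 2.1 pos [ 0.2706 -0.5634  0.2533] yaw_y -0.34702094833431263 w 0.3498049796376251 F [ 0.8345  0.7249 -0.644 ] gf 0.0 j [-1.242   0.0527  1.6129 -0.      1.476  -0.895 ]
zaxis [-0.  0. -1.]
(.613,-.29,.25) tool delta (x100mm) [3.7351 2.2902 0.0329] len 0.4381463399669702
(.613,-.29,.043) tool delta (x100mm) [-0.    0.    2.07] len 0.20700000000000002
```

Request:
apply_moves --targets '[{"translation": [0.374, 0.229, 0], "twist": 0, "hand": 0.35}, {"translation": [0.374, 0.229, 0], "twist": 0, "hand": 0.35}, {"translation": [0.374, 0.229, 0], "twist": 0, "hand": 0.35}, {"translation": [0.374, 0.229, 0], "twist": 0, "hand": 0.35}, {"translation": [0.374, 0.229, 0], "twist": 0, "hand": 0.35}, {"translation": [0.374, 0.229, 0], "twist": 0, "hand": 0.35}, {"translation": [0.374, 0.229, 0], "twist": 0, "hand": 0.35}, {"translation": [0.374, 0.229, 0], "twist": 0, "hand": 0.35}]'

```text
time: 2.9
tool_pos: [0.5468, -0.3441, 0.2535]
tool_rot: [0.0, 0.82, 0.573, 0.0]
contact_force: [0.3, -1.1, 0.8]
gripper_width: 0.349
grasp_force: 0.0
```

Request:
apply_moves --targets '[{"translation": [0.374, 0.229, 0], "twist": 0, "hand": 0.35}, {"translation": [0.374, 0.229, 0], "twist": 0, "hand": 0.35}, {"translation": [0, 0, 0.4], "twist": 0, "hand": 0.35}, {"translation": [0, 0, 0.4], "twist": 0, "hand": 0.35}, {"translation": [0, 0, 0.4], "twist": 0, "hand": 0.35}, {"translation": [0, 0, 0], "twist": 0, "hand": 0.35}, {"translation": [0, 0, 0], "twist": 0, "hand": 0.35}]'

```text
time: 3.6
tool_pos: [0.6139, -0.2908, 0.133]
tool_rot: [-0.001, 0.82, 0.573, -0.0]
contact_force: [0.9, 0.2, 0.8]
gripper_width: 0.346
grasp_force: 0.0
```

```bash
python3 go.py "(.613,-.29,.043)"; python3 - <<'E'
from h import *
c=get_calibration('wrist');f=np.ascontiguousarray(grab_frame('wrist')[:,:,::-1])
cal=c
for r in(.058,.051):
  cv2.polylines(f,[proj('wrist',ring((.5625,-.2713,.043),r),c).astype(np.int32)],True,(0,255,0),1)
cv2.imwrite('pics/w1.png',f)
E
```

```text
t 3.6 pos [ 0.6139 -0.2908  0.133 ] yaw_y -0.35105793624831866 w 0.34596721049866347 F [0.9248 0.1799 0.805 ] gf 0.0 j [-0.5518  0.2727  1.5738  0.      1.2967 -0.2007]
zaxis [-0.0014  0.0008 -1.    ]
(.613,-.29,.043) tool delta (x100mm) [ 0.0037 -0.01    0.9004] len 0.09004679132845232
```

View pics/w1.png

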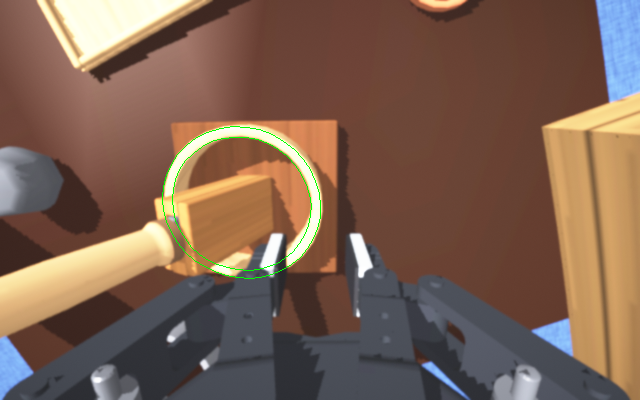

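The overlay sits on the hoop top (about (242,202)) within 1–2 px, and the fingers straddle its right-hand wall. I'll descend and grip.

Request:
apply_moves --targets '[{"translation": [0, 0, 0.3], "twist": 0, "hand": 0.35}, {"translation": [0, 0, 0.3], "twist": 0, "hand": 0.35}, {"translation": [0, 0, 0.2], "twist": 0, "hand": 0.35}, {"translation": [0, 0, 0.1], "twist": 0, "hand": 0.35}, {"translation": [0, 0, 0], "twist": 0, "hand": 0.35}, {"translation": [0, 0, 0], "twist": 0, "hand": 0.2}, {"translation": [0, 0, 0], "twist": 0, "hand": 0.12}, {"translation": [0, 0, 0], "twist": 0, "hand": 0}]'

```text
time: 4.45
tool_pos: [0.6157, -0.2917, 0.046]
tool_rot: [0.002, 0.82, 0.573, 0.001]
contact_force: [1.1, -0.0, 2.3]
gripper_width: 0.056
grasp_force: 62.0
```

Request:
apply_moves --targets '[{"translation": [0, 0, 0], "twist": 0, "hand": 0}, {"translation": [0, 0, 0], "twist": 0, "hand": 0}, {"translation": [0, 0, 0], "twist": 0, "hand": 0}]'

```text
time: 4.75
tool_pos: [0.6157, -0.2917, 0.046]
tool_rot: [0.002, 0.82, 0.573, 0.001]
contact_force: [0.2, 0.5, 6.7]
gripper_width: 0.052
grasp_force: 62.7
```

Request:
apply_moves --targets '[{"translation": [0, -0.05, -0.1], "twist": 0, "hand": 0}, {"translation": [0, -0.14, -0.3], "twist": 0, "hand": 0}, {"translation": [0, 0, 0], "twist": 0, "hand": 0}, {"translation": [0, 0, 0], "twist": 0, "hand": 0}]'

```text
time: 5.15
tool_pos: [0.5966, -0.2846, 0.0844]
tool_rot: [0.001, 0.82, 0.573, 0.0]
contact_force: [-0.4, -0.5, -0.7]
gripper_width: 0.051
grasp_force: 61.7
```

```bash
python3 go.py; python3 - <<'E'
from h import *
c=get_calibration('wrist');f=np.ascontiguousarray(grab_frame('wrist')[:,:,::-1])
g=np.ascontiguousarray(grab_frame('side')[180:340,250:450,::-1])
cv2.imwrite('pics/w2.png',np.hstack([cv2.resize(f,(400,250)),cv2.resize(g,(312,250))]))
E
```

```text
t 5.15 pos [ 0.5966 -0.2846  0.0844] yaw_y -0.35111409365682367 w 0.05067409832891364 F [-0.4121 -0.5469 -0.6902] gf 61.65771961212158 j [-0.5576  0.2847  1.6479  0.      1.2071 -0.2065]
zaxis [ 0.0016 -0.001  -1.    ]
```

View pics/w2.png

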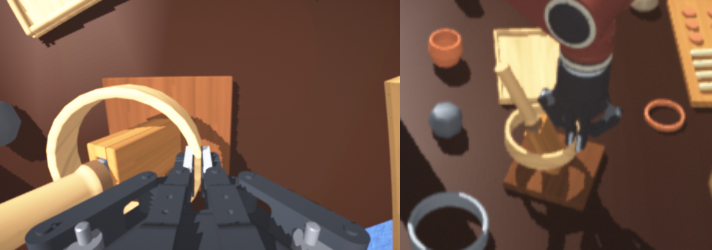

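The wrist view shows the hoop held in the pads and lifted clear of the board, with the knife undisturbed. I'll continue up along the lean.

Request:
apply_moves --targets '[{"translation": [0, -0.142, -0.3], "twist": 0, "hand": 0}, {"translation": [0, -0.142, -0.3], "twist": 0, "hand": 0}, {"translation": [0, -0.142, -0.3], "twist": 0, "hand": 0}, {"translation": [0, -0.142, -0.3], "twist": 0, "hand": 0}, {"translation": [0, -0.142, -0.3], "twist": 0, "hand": 0}, {"translation": [0, -0.142, -0.3], "twist": 0, "hand": 0}, {"translation": [0, 0, -0.2], "twist": 0, "hand": 0}, {"translation": [0, 0, -0.1], "twist": 0, "hand": 0}]'

```text
time: 6.05
tool_pos: [0.5167, -0.2553, 0.2948]
tool_rot: [0.001, 0.82, 0.573, 0.0]
contact_force: [0.5, 0.0, -0.2]
gripper_width: 0.055
grasp_force: 61.7
```

```bash
python3 go.py; python3 - <<'E'
from h import *
g=grab_frame('side')[100:350,200:450,::-1];t=grab_frame('top')[100:300,300:500,::-1]
cv2.imwrite('pics/w3.png',np.hstack([cv2.resize(g,(400,400)),cv2.resize(t,(400,400))]))
E
```

```text
t 6.05 pos [ 0.5167 -0.2553  0.2948] yaw_y -0.3510326170004937 w 0.054612930288564704 F [ 0.4927  0.0246 -0.1832] gf 61.73472762107849 j [-0.588  -0.0854  1.6805  0.      1.5445 -0.237 ]
zaxis [ 0.0017 -0.0011 -1.    ]
```

View pics/w3.png

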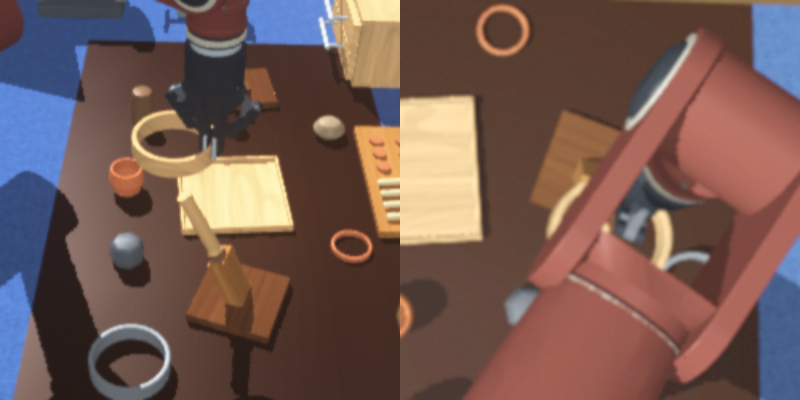

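The hoop is fully off (side crop centre (172,143)) and the knife still stands in its socket. I'll measure the hoop's tilt and plan the placing.

```bash
cat > tilt.py <<'E'
from go import *
def run():
    s=state();R=rot(s);p0=s['tool_pos'];grab_frame('side')
    r=regions_of('side','hoop')
    uv=proj('side',[p0-R[:,1]*.05])[0]
    ms=[x['pixels'] for x in r]; d=[np.hypot(*(np.argwhere(m).mean(0)[::-1]-uv)) for m in ms]
    m=ms[int(np.argmin(d))];print('mask',min(d),m.sum())
    y,x=R[:,1],R[:,0]; z=np.array([0,0,1.])
    def model(q):  # tilt about x (free end up +), tilt about y, dz of underside below tcp, slide
        ax=Ro.from_rotvec(-q[0]*np.cross(y,z)+q[1]*y).as_matrix()
        c=lambda h,rr:np.array([p0+ax@(-y*.0545+z*(q[2]+h)+rr*(np.cos(t)*x+np.sin(t)*y)) for t in T])
        return np.r_[c(0,.058),c(.028,.058)]
    for x0 in([0,0,-.031],[.15,0,-.031],[-.15,0,-.031]): print(*fit(model,x0,{'side':m},[.05,.05,.004]))
    b=model
run()
E
python3 tilt.py; python3 go.py "(.605,-.05,.29)" "(.605,-.05,.06)"
```

```text
mask 11.731457718472749 975
[ 0.13960249 -0.18484345 -0.04263298] 0.13921154523055257
[ 0.1435223  -0.17758451 -0.04264086] 0.13820824264551013
[ 0.13916514 -0.18804664 -0.04240038] 0.13936016366265735
t 6.25 pos [ 0.5162 -0.2549  0.2914] yaw_y -0.3509332937298144 w 0.05070286918380644 F [-0.278  -0.9942 -1.4753] gf 61.73234224319458 j [-0.5879 -0.0826  1.6836  0.      1.5434 -0.237 ]
zaxis [-0.0023  0.0016 -1.    ]
(.605,-.05,.29) tool delta (x100mm) [2.2292 0.13   0.0148] len 0.22330698084292044
(.605,-.05,.06) tool delta (x100mm) [-0.0015  0.0062  2.3   ] len 0.22999999999999998
```

Request:
apply_moves --targets '[{"translation": [0.446, 0.026, 0], "twist": 0, "hand": 0}, {"translation": [0.446, 0.026, 0], "twist": 0, "hand": 0}, {"translation": [0.446, 0.026, 0], "twist": 0, "hand": 0}, {"translation": [0.446, 0.026, 0], "twist": 0, "hand": 0}, {"translation": [0.446, 0.026, 0], "twist": 0, "hand": 0}, {"translation": [0, 0, 0], "twist": 0, "hand": 0}]'

```text
time: 6.85
tool_pos: [0.6058, -0.0454, 0.2903]
tool_rot: [-0.002, 0.818, 0.575, -0.001]
contact_force: [0.0, 0.7, -1.0]
gripper_width: 0.051
grasp_force: 61.7
```

Request:
apply_moves --targets '[{"translation": [0, 0, 0.4], "twist": 0, "hand": 0}, {"translation": [0, 0, 0.4], "twist": 0, "hand": 0}, {"translation": [0, 0, 0.4], "twist": 0, "hand": 0}, {"translation": [0, 0, 0.4], "twist": 0, "hand": 0}, {"translation": [0, 0, 0.3], "twist": 0, "hand": 0}, {"translation": [0, 0, 0.2], "twist": 0, "hand": 0}, {"translation": [0, 0, 0], "twist": 0, "hand": 0}, {"translation": [0, 0, 0], "twist": 0, "hand": 0}]'

```text
time: 7.65
tool_pos: [0.6045, -0.0505, 0.0822]
tool_rot: [-0.001, 0.82, 0.573, -0.001]
contact_force: [0.8, -0.7, -0.7]
gripper_width: 0.055
grasp_force: 61.6
```

```bash
python3 go.py; python3 - <<'E'
from h import *
g=grab_frame('side')[170:270,270:420,::-1];t=grab_frame('wrist')[:,:,::-1]
cv2.imwrite('pics/w4.png',np.hstack([cv2.resize(g,(450,300)),cv2.resize(t,(350,300))]))
E
```

```text
t 7.65 pos [ 0.6045 -0.0505  0.0822] yaw_y -0.3514183659060423 w 0.05534968597481103 F [ 0.7805 -0.6955 -0.6503] gf 61.62206411361694 j [-0.2059  0.1737  1.7832 -0.0002  1.1872  0.1456]
zaxis [-0.0025  0.0004 -1.    ]
```

View pics/w4.png

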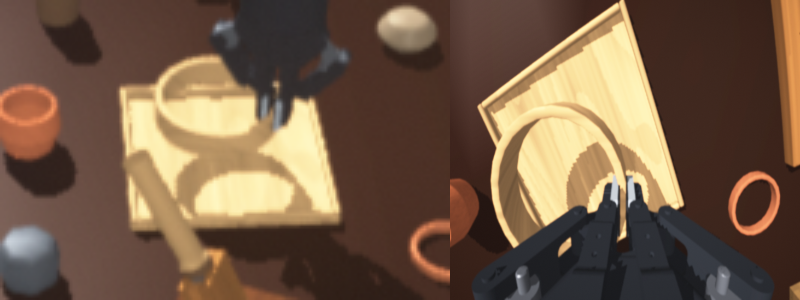

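The side crop shows the hoop over the tray, with its free (left) end apparently a little high. I'll quantify the tilt using the wrist and side views together.

```bash
cat > tilt2.py <<'E'
from go import *
s=state();R=rot(s);p0=s['tool_pos'];y,x=R[:,1],R[:,0]; z=np.array([0,0,1.])
ms={}
for n in('side','wrist'):
    grab_frame(n);r=regions_of(n,'hoop');uv=proj(n,[p0-y*.0545])[0]
    d=[np.hypot(*(np.argwhere(q['pixels']).mean(0)[::-1]-uv)) for q in r];ms[n]=r[int(np.argmin(d))]['pixels'];print(n,min(d),ms[n].sum())
cal={n:get_calibration(n) for n in ms}
def model(q):
    ax=Ro.from_rotvec(q[0]*np.cross(z,y)*-1*-1+q[1]*y).as_matrix()  # rot about z×y
    c=lambda h,rr:np.array([p0+ax@(-y*.0545+z*(q[2]+h)+rr*(np.cos(t)*x+np.sin(t)*y)) for t in T])
    return c(0,.058),c(.028,.058),c(.028,.051),c(0,.051)
# occlusion-proof: compare only away from the gripper (exclude pixels near the TCP end)
from scipy.optimize import minimize
H={};W={}
for n,m in ms.items():
    H[n]=cv2.resize(m.astype(np.uint8),None,fx=4,fy=4,interpolation=cv2.INTER_LINEAR)
    # keep half-plane on the free side of the hoop centre
    a,b=proj(n,[p0-y*.040-z*.015,p0-y*.0545-z*.015],cal[n]);g=np.mgrid[0:400:.25,0:640:.25]
    W[n]=(((g[1]-a[0])*(b-a)[0]+(g[0]-a[1])*(b-a)[1])>0).astype(np.uint8)
def ringimg(n,q):
    A=[proj(n,r,cal[n]) for r in model(q)]
    out=hullpix(np.r_[A[0],A[1]]);hole=hullpix(A[2])&hullpix(A[3]);return out&(1-hole)
def cost(q):
    s=0
    for n in ms:
        a=ringimg(n,q)&W[n];b=H[n]&W[n];s+=1-(a&b).sum()/(a|b).sum()
    return s/len(ms)
for x0 in([0,0,-.031],[.15,0,-.031],[-.15,0,-.031]):
    x0=np.array(x0);r=minimize(cost,x0,method='Nelder-Mead',options=dict(initial_simplex=np.r_[[x0],x0+np.diag([.05,.05,.005])],maxiter=120,xatol=1e-4,fatol=1e-4))
    A=model(r.x)[0];print(r.x,r.fun,'underside z free end',A[np.argmin(A@y)][2],'grip end',A[np.argmax(A@y)][2],'hand dz',A[:,2].min()-p0[2])
print(state()['time'])
E
python3 tilt2.py
```

```text
side 9.120402529254063 578
wrist 54.409034182738594 14063
[ 0.04146306 -0.0190884  -0.03597535] 0.24623666871247607 underside z free end 0.053183568309749685 grip end 0.04862818127040053 hand dz -0.03632424361579108
[ 0.0401223  -0.01625358 -0.0359073 ] 0.24570063126992142 underside z free end 0.053097152062945 grip end 0.04869708948470312 hand dz -0.03618919179393763
[ 0.0466996  -0.01513821 -0.03671256] 0.24691258730970794 underside z free end 0.05304179523376811 grip end 0.04787941952943574 hand dz -0.03696537463371171
7.95
```

Request:
apply_moves --targets '[{"translation": [0, 0, 0.2], "twist": 0, "hand": 0}, {"translation": [0, 0, 0.15], "twist": 0, "hand": 0}, {"translation": [0, 0, 0], "twist": 0, "hand": 0}]'

```text
time: 8.25
tool_pos: [0.6032, -0.0497, 0.0456]
tool_rot: [-0.002, 0.82, 0.573, -0.002]
contact_force: [-0.2, 0.5, -1.1]
gripper_width: 0.052
grasp_force: 61.6
```

Request:
apply_moves --targets '[{"translation": [0, 0, 0.03], "twist": 0, "hand": 0}, {"translation": [0, 0, 0], "twist": 0, "hand": 0}]'

```text
time: 8.45
tool_pos: [0.6055, -0.0502, 0.0455]
tool_rot: [0.0, 0.82, 0.573, 0.0]
contact_force: [0.2, -0.3, -1.3]
gripper_width: 0.054
grasp_force: 61.6
```

Request:
apply_moves --targets '[{"translation": [0, 0, 0.03], "twist": 0, "hand": 0}, {"translation": [0, 0, 0], "twist": 0, "hand": 0}]'

```text
time: 8.65
tool_pos: [0.6054, -0.0502, 0.0425]
tool_rot: [0.0, 0.82, 0.573, 0.0]
contact_force: [0.2, 1.0, -0.4]
gripper_width: 0.05
grasp_force: 61.6
```

```bash
python3 go.py
```

```text
t 8.65 pos [ 0.6054 -0.0502  0.0425] yaw_y -0.350980820508165 w 0.05028911091169412 F [ 0.2486  0.9811 -0.4439] gf 61.62536144256592 j [-0.2051  0.2286  1.7959 -0.      1.1168  0.1458]
zaxis [ 0.0003 -0.0001 -1.    ]
```

Request:
apply_moves --targets '[{"translation": [0, 0, 0.03], "twist": 0, "hand": 0}, {"translation": [0, 0, 0], "twist": 0, "hand": 0}]'

```text
time: 8.85
tool_pos: [0.6051, -0.0501, 0.039]
tool_rot: [-0.0, 0.82, 0.573, -0.0]
contact_force: [-0.5, -0.5, -0.0]
gripper_width: 0.056
grasp_force: 61.6
```

Request:
apply_moves --targets '[{"translation": [0, 0, 0.02], "twist": 0, "hand": 0}, {"translation": [0, 0, 0], "twist": 0, "hand": 0}]'

```text
time: 9.05
tool_pos: [0.6051, -0.0501, 0.037]
tool_rot: [-0.0, 0.82, 0.573, -0.0]
contact_force: [0.3, -1.5, -0.8]
gripper_width: 0.055
grasp_force: 61.7
```

Request:
apply_moves --targets '[{"translation": [0, 0, 0.02], "twist": 0, "hand": 0}, {"translation": [0, 0, 0], "twist": 0, "hand": 0}]'

```text
time: 9.25
tool_pos: [0.6055, -0.0502, 0.0369]
tool_rot: [-0.0, 0.82, 0.573, -0.0]
contact_force: [-4.6, 0.8, 8.4]
gripper_width: 0.053
grasp_force: 62.9
```

Contact came exactly where the geometry predicts: underside at 6 mm, 8 N. I'll release gently and rise.

Request:
apply_moves --targets '[{"translation": [0, 0, 0], "twist": 0, "hand": 0.06}, {"translation": [0, 0, 0], "twist": 0, "hand": 0.09}, {"translation": [0, 0, 0], "twist": 0, "hand": 0.12}, {"translation": [0, 0, 0], "twist": 0, "hand": 0.16}, {"translation": [0, 0, 0], "twist": 0, "hand": 0.22}, {"translation": [0, 0, 0], "twist": 0, "hand": 0.27}, {"translation": [0, 0, 0], "twist": 0, "hand": 0.27}, {"translation": [0, 0, 0], "twist": 0, "hand": 0.27}]'

```text
time: 10.05
tool_pos: [0.6052, -0.0501, 0.0352]
tool_rot: [-0.0, 0.82, 0.573, -0.0]
contact_force: [0.3, 0.5, 0.2]
gripper_width: 0.271
grasp_force: 0.0
```

Request:
apply_moves --targets '[{"translation": [0, 0, -0.1], "twist": 0, "hand": 0.27}, {"translation": [0, 0, -0.2], "twist": 0, "hand": 0.27}, {"translation": [0, 0, -0.4], "twist": 0, "hand": 0.27}, {"translation": [0, 0, -0.45], "twist": 0, "hand": 0.6}, {"translation": [0, 0, -0.45], "twist": 0, "hand": 0.6}, {"translation": [0, 0, -0.45], "twist": 0, "hand": 0.6}, {"translation": [0, 0, -0.45], "twist": 0, "hand": 0.6}, {"translation": [0, 0, 0], "twist": 0, "hand": 0.6}]'

```text
time: 10.85
tool_pos: [0.6085, -0.0507, 0.296]
tool_rot: [0.006, 0.82, 0.573, 0.006]
contact_force: [0.3, -0.0, 0.8]
gripper_width: 0.599
grasp_force: 0.0
```

```bash
python3 go.py; python3 - <<'E'
from h import *
grab_frame('wrist');print([(r['score'],r['point']) for r in recognise('wrist','hoop')])
grab_frame('side')
m=mask('side','hoop',(346,222))
print(None if m is None else fit(lambda p:hoop(p,.006),[.555,-.03],{'side':m},[.01,.01]))
m=mask('side','knife',(325,245))
print(fit(lambda p:knife(p),[.531,-.264,2.79,.46],{'side':m},[.005,.005,.05,.04]), fit(lambda p:knife([p[0],p[1],2.79,p[2]]),[.531,-.264,.46],{'side':m},[.005,.005,.04]))
E
```

```text
t 10.85 pos [ 0.6085 -0.0507  0.296 ] yaw_y -0.3509170251404032 w 0.5990436334669061 F [ 0.2669 -0.0197  0.7647] gf 0.0 j [-0.205  -0.0127  1.6084  0.      1.5297  0.1459]
zaxis [ 0.0158 -0.0033 -0.9999]
[(0.83, [0.5424, -0.0363, 0.0373])]
(array([ 0.55461785, -0.03202636]), np.float64(0.09154481881754606))
(array([ 0.53129193, -0.26586055,  2.84886146,  0.47110843]), np.float64(0.06867484814677083)) (array([ 0.53148875, -0.26588083,  0.50378921]), np.float64(0.08089585118100595))
```

The hoop lies at (0.555,-0.032) in the tray, as aimed. Next I turn the tool so it closes across the knife's lean plane.

Request:
apply_moves --targets '[{"translation": [0, 0, 0], "twist": 0.982, "hand": 0.6}, {"translation": [0, 0, 0], "twist": 0.982, "hand": 0.6}, {"translation": [0, 0, 0], "twist": 0.982, "hand": 0.6}, {"translation": [0, 0, 0], "twist": 0.982, "hand": 0.6}, {"translation": [0, 0, 0], "twist": 0.982, "hand": 0.6}, {"translation": [0, 0, 0], "twist": 0.982, "hand": 0.6}, {"translation": [0, 0, 0], "twist": 0.982, "hand": 0.6}, {"translation": [0, 0, 0], "twist": 0.982, "hand": 0.6}]'

```text
time: 11.9
tool_pos: [0.6044, -0.05, 0.2828]
tool_rot: [-0.001, 0.977, 0.213, -0.002]
contact_force: [-0.2, 0.9, -0.3]
gripper_width: 0.597
grasp_force: 0.0
```

Request:
apply_moves --targets '[{"translation": [0, 0, 0], "twist": 0.982, "hand": 0.6}, {"translation": [0, 0, 0], "twist": 0.982, "hand": 0.6}, {"translation": [0, 0, 0], "twist": 0.982, "hand": 0.6}, {"translation": [0, 0, 0], "twist": 0.982, "hand": 0.6}, {"translation": [0, 0, 0], "twist": 0.982, "hand": 0.6}, {"translation": [0, 0, 0], "twist": 0.982, "hand": 0.6}, {"translation": [0, 0, 0], "twist": 0.982, "hand": 0.6}, {"translation": [0, 0, 0], "twist": 0.982, "hand": 0.6}]'

```text
time: 12.7
tool_pos: [0.6044, -0.05, 0.2828]
tool_rot: [-0.0, 0.984, -0.177, -0.002]
contact_force: [0.1, -0.6, -0.2]
gripper_width: 0.597
grasp_force: 0.0
```

```bash
python3 go.py "(.5004,-.2538,.29)" "(.5004,-.2538,.156)"
```

```text
t 12.7 pos [ 0.6044 -0.05    0.2828] yaw_y -1.9263190223330233 w 0.5972941332031771 F [ 0.0777 -0.6426 -0.2069] gf 0.0 j [-0.2052 -0.0042  1.6217  0.      1.5282  1.7212]
zaxis [-0.0041  0.0009 -1.    ]
(.5004,-.2538,.29) tool delta (x100mm) [-0.2659  2.2728 -0.0696] len 0.2289352987735174
(.5004,-.2538,.156) tool delta (x100mm) [ 0.0055 -0.0008  1.34  ] len 0.13399999999999998
```

Request:
apply_moves --targets '[{"translation": [-0.053, 0.455, -0.014], "twist": 0, "hand": 0.6}, {"translation": [-0.053, 0.455, -0.014], "twist": 0, "hand": 0.6}, {"translation": [-0.053, 0.455, -0.014], "twist": 0, "hand": 0.6}, {"translation": [-0.053, 0.455, -0.014], "twist": 0, "hand": 0.6}, {"translation": [-0.053, 0.455, -0.014], "twist": 0, "hand": 0.6}, {"translation": [0, 0, 0], "twist": 0, "hand": 0.6}, {"translation": [0, 0, 0], "twist": 0, "hand": 0.6}]'

```text
time: 13.4
tool_pos: [0.5011, -0.255, 0.2904]
tool_rot: [-0.001, 0.984, -0.176, -0.001]
contact_force: [0.6, 1.0, 0.5]
gripper_width: 0.6
grasp_force: 0.0
```

```bash
python3 go.py "(.5004,-.2538,.156)"; python3 - <<'E'
from h import *
c=get_calibration('wrist');f=np.ascontiguousarray(grab_frame('wrist')[:,:,::-1])
r=regions_of('wrist','knife')
for q in r: print(q['score'],q['pixels'].sum())
M={'wrist':r[0]['pixels']} if r else {}
cv2.polylines(f,[cv2.convexHull(proj('wrist',knife([.531,-.265,2.79,.47]),c).astype(np.int32))],True,(0,255,0),1)
grab_frame('side');m=mask('side','knife',(325,245))
if m is not None: M['side']=m
np.set_printoptions(precision=4,suppress=True)
for k in (['wrist'],['side'],['wrist','side']):
    if all(j in M for j in k): print(k,fit(knife,[.531,-.265,2.79,.47],{j:M[j] for j in k},[.005,.005,.05,.04]))
cv2.imwrite('pics/w5.png',f)
E
```

```text
t 13.4 pos [ 0.5011 -0.255   0.2904] yaw_y -1.924511778127491 w 0.6002946240956264 F [0.6418 0.9995 0.5479] gf 0.0 j [-0.6033 -0.1143  1.7146  0.0005  1.5445  1.3212]
zaxis [-0.0024  0.0022 -1.    ]
(.5004,-.2538,.156) tool delta (x100mm) [-0.0071 -0.007   1.3444] len 0.13444408162410362
0.73 2472
['wrist'] (array([ 0.5322, -0.2625,  2.7898,  0.4857]), np.float64(0.04061816192560175))
['side'] (array([ 0.5318, -0.2651,  2.8207,  0.4992]), np.float64(0.03650079085046842))
['wrist', 'side'] (array([ 0.5321, -0.264 ,  2.7681,  0.5269]), np.float64(0.07305098289368545))
```

View pics/w5.png

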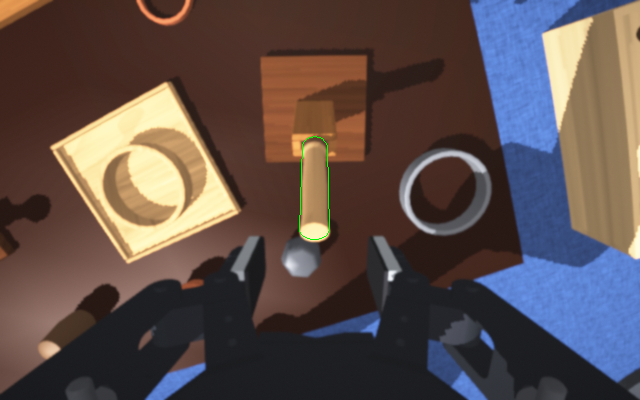

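The overlay sits on the knife (butt at (314,231)), midway between the fingers. The hoop lies flat in the tray at (145,185). Descend and grip.

Request:
apply_moves --targets '[{"translation": [-0.01, -0.02, 0.4], "twist": 0, "hand": 0.6}, {"translation": [0, 0, 0.4], "twist": 0, "hand": 0.6}, {"translation": [0, 0, 0.3], "twist": 0, "hand": 0.6}, {"translation": [0, 0, 0.245], "twist": 0, "hand": 0.6}, {"translation": [0, 0, 0], "twist": 0, "hand": 0.5}, {"translation": [0, 0, 0], "twist": 0, "hand": 0.4}, {"translation": [0, 0, 0], "twist": 0, "hand": 0.33}, {"translation": [0, 0, 0], "twist": 0, "hand": 0.28}]'

```text
time: 14.4
tool_pos: [0.503, -0.2529, 0.1601]
tool_rot: [0.001, 0.985, -0.175, 0.002]
contact_force: [-0.0, -0.5, 0.4]
gripper_width: 0.278
grasp_force: 0.0
```

Request:
apply_moves --targets '[{"translation": [0, 0, 0], "twist": 0, "hand": 0.2}, {"translation": [0, 0, 0], "twist": 0, "hand": 0}, {"translation": [0, 0, 0], "twist": 0, "hand": 0}, {"translation": [0, 0, 0], "twist": 0, "hand": 0}]'

```text
time: 14.8
tool_pos: [0.5028, -0.2531, 0.1601]
tool_rot: [0.001, 0.985, -0.175, 0.002]
contact_force: [-0.9, 0.2, 5.7]
gripper_width: 0.238
grasp_force: 58.6
```

```bash
python3 go.py
```

```text
t 14.8 pos [ 0.5028 -0.2531  0.1601] yaw_y -1.9223644113816307 w 0.23829806568387477 F [-0.8542  0.2181  5.65  ] gf 58.58722150325775 j [-0.5986 -0.0206  1.8469  0.0001  1.3119  1.3237]
zaxis [ 0.0029 -0.0019 -1.    ]
```

Request:
apply_moves --targets '[{"translation": [-0.022, 0, -0.045], "twist": 0, "hand": 0}, {"translation": [-0.044, 0, -0.09], "twist": 0, "hand": 0}, {"translation": [-0.044, 0, -0.09], "twist": 0, "hand": 0}]'

```text
time: 15.1
tool_pos: [0.4917, -0.2487, 0.1809]
tool_rot: [0.0, 0.985, -0.175, 0.001]
contact_force: [2.4, 0.0, -1.5]
gripper_width: 0.24
grasp_force: 59.0
```

Request:
apply_moves --targets '[{"translation": [-0.066, 0, -0.135], "twist": 0, "hand": 0}, {"translation": [-0.066, 0, -0.135], "twist": 0, "hand": 0}, {"translation": [-0.066, 0, -0.135], "twist": 0, "hand": 0}, {"translation": [-0.066, 0, -0.135], "twist": 0, "hand": 0}, {"translation": [0, 0, -0.3], "twist": 0, "hand": 0}, {"translation": [0, 0, 0], "twist": 0, "hand": 0}, {"translation": [0, 0, 0], "twist": 0, "hand": 0}]'

```text
time: 15.8
tool_pos: [0.4666, -0.2396, 0.2653]
tool_rot: [0.0, 0.985, -0.175, 0.001]
contact_force: [-0.1, -1.0, -1.9]
gripper_width: 0.236
grasp_force: 59.3
```

```bash
cat > kf.py <<'E'
from go import *
np.set_printoptions(precision=4,suppress=True)
import sys
# knife held: lies in tool x-z plane; params: angle a from vertical (tip towards +tool x), z0 of grip, height offset
s=state();R=rot(s);g=s['tool_pos']+R[:,2]*.003;X=R[:,0];X=X/np.linalg.norm(X);Z=np.array([0,0,1.]);Y=np.cross(Z,X)
def model(q):
    a,z0=q[0],q[1];yw=q[2];h=np.cos(yw)*X+np.sin(yw)*Y
    ax=-np.sin(a)*h+np.cos(a)*Z; v=np.cross(Y,ax); v/=np.linalg.norm(v)
    o=g-z0*ax
    D=lambda s,r:o+s*ax+r*(np.cos(T)[:,None]*Y+np.sin(T)[:,None]*v)
    B=lambda s,b:np.array([o+s*ax+i*b*Y+j*.004*v for i in(1,-1) for j in(1,-1)])
    return np.r_[D(.115,.0115),D(0,.013),B(0,.013),B(-.04,.013),B(-.06,.005)]
M={};F={}
for n in('side','top'):
    F[n]=grab_frame(n);uv=proj(n,[g])[0];r=regions_of(n,'knife');print(n,[(round(q['score'],2),int(q['pixels'].sum())) for q in r])
    r=[q for q in r if np.hypot(*(np.argwhere(q['pixels']).mean(0)[::-1]-uv))<70]
    if r: M[n]=r[0]['pixels']
a0=float(sys.argv[1])
for k in [[n] for n in M]+([list(M)] if len(M)>1 else []): 
    x,c=fit(model,[a0,.076,0],{n:M[n] for n in k},[.15,.006,.05]);print(k,'a deg',np.degrees(x[0]),'z0',x[1],'yaw deg',np.degrees(x[2]),c)
if len(sys.argv)>2:
    o=[]
    for n in F:
        f=np.ascontiguousarray(F[n][:,:,::-1]);u,v=np.clip(proj(n,[g])[0].astype(int)-[65,60],0,[510,280])
        im=np.ascontiguousarray(cv2.resize(f[v:v+120,u:u+130],None,fx=3,fy=3))
        cv2.polylines(im,[cv2.convexHull(((proj(n,model(x))-[u,v])*3).astype(np.int32))],True,(0,255,0),1);o.append(im)
    cv2.imwrite(sys.argv[2],np.hstack(o))
print(state()['time'])
E
python3 go.py; python3 kf.py .48 pics/k1.png
```

```text
t 15.8 pos [ 0.4666 -0.2396  0.2653] yaw_y -1.9222535011743538 w 0.23613233557320512 F [-0.1384 -0.9764 -1.8611] gf 59.3470573425293 j [-0.6162 -0.1981  1.8308 -0.0001  1.5074  1.3061]
zaxis [ 0.0011 -0.001  -1.    ]
side [(0.59, 2366), (0.57, 418)]
top [(0.32, 2113)]
['side'] a deg 22.980836295182264 z0 0.07967710034979944 yaw deg 4.926694859620366 0.41605283210566424
16.0
```

View pics/k1.png

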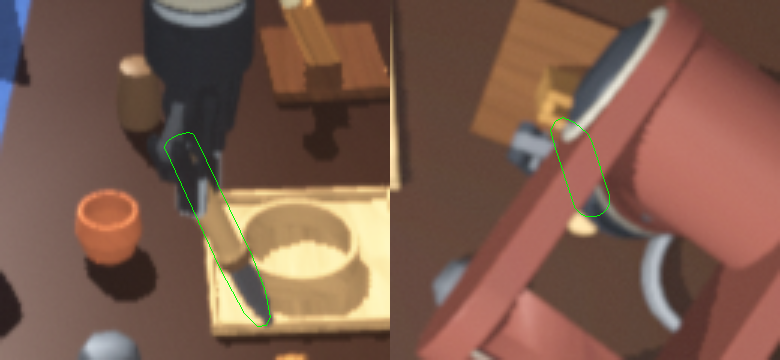

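The side crop shows the knife drawn out (blade tip at crop (268,325)), a ≈ 25° off vertical. The tool can't tilt, so I'll pivot the knife in the pads by levering its blade over the empty socket's upper edge. First I position the blade just beyond the socket.

Request:
apply_moves --targets '[{"translation": [0.245, 0, 0], "twist": 0, "hand": 0}, {"translation": [0.245, 0, 0], "twist": 0, "hand": 0}, {"translation": [0, 0, 0], "twist": 0, "hand": 0}, {"translation": [0, 0, 0.3], "twist": 0, "hand": 0}, {"translation": [0, 0, 0.3], "twist": 0, "hand": 0}, {"translation": [0, 0, 0], "twist": 0, "hand": 0}, {"translation": [0, 0, 0], "twist": 0, "hand": 0}]'

```text
time: 16.7
tool_pos: [0.5119, -0.2559, 0.2035]
tool_rot: [-0.001, 0.985, -0.175, -0.001]
contact_force: [0.6, 0.3, -0.5]
gripper_width: 0.233
grasp_force: 59.3
```

```bash
python3 go.py "(.5435-.939*.033,-.2677+.344*.033,.204)"
```

```text
t 16.7 pos [ 0.5119 -0.2559  0.2035] yaw_y -1.9222305803056017 w 0.23275473101848296 F [ 0.6457  0.3152 -0.5441] gf 59.28180456161499 j [-0.5936 -0.0347  1.7852 -0.      1.3937  1.3287]
zaxis [-0.0022  0.0014 -1.    ]
(.5435-.939*.033,-.2677+.344*.033,.204) tool delta (x100mm) [ 0.007   0.002  -0.0052] len 0.000890268156822575
```

Request:
apply_moves --targets '[{"translation": [-0.06, 0, 0], "twist": 0, "hand": 0}, {"translation": [-0.06, 0, 0], "twist": 0, "hand": 0}, {"translation": [-0.088, 0, 0.047], "twist": 0, "hand": 0}, {"translation": [-0.088, 0, 0.047], "twist": 0, "hand": 0}]'

```text
time: 17.1
tool_pos: [0.4859, -0.2471, 0.1973]
tool_rot: [0.001, 0.985, -0.175, 0.003]
contact_force: [2.5, -1.1, 2.1]
gripper_width: 0.235
grasp_force: 58.7
```

Request:
apply_moves --targets '[{"translation": [-0.079, 0, 0.062], "twist": 0, "hand": 0}, {"translation": [-0.079, 0, 0.062], "twist": 0, "hand": 0}]'

```text
time: 17.3
tool_pos: [0.4699, -0.241, 0.1829]
tool_rot: [0.001, 0.985, -0.175, 0.001]
contact_force: [2.5, -2.4, 1.6]
gripper_width: 0.235
grasp_force: 58.5
```

```bash
python3 go.py; python3 kf.py .75
```

```text
t 17.3 pos [ 0.4699 -0.241   0.1829] yaw_y -1.9223998960571385 w 0.23462318917025066 F [ 2.4544 -2.3779  1.6054] gf 58.51806163787842 j [-0.6147 -0.128   1.9084 -0.0001  1.3587  1.3077]
zaxis [ 0.0021 -0.0015 -1.    ]
side []
top [(0.58, 1213)]
['top'] a deg 137.41648436526884 z0 0.11962009755219143 yaw deg 44.58340165852153 0.6960720939959695
17.5
```

The forces are a few newtons, as expected for pivoting. Continuing the arc.

Request:
apply_moves --targets '[{"translation": [-0.067, 0, 0.075], "twist": 0, "hand": 0}, {"translation": [-0.067, 0, 0.075], "twist": 0, "hand": 0}, {"translation": [-0.053, 0, 0.085], "twist": 0, "hand": 0}, {"translation": [-0.053, 0, 0.085], "twist": 0, "hand": 0}]'

```text
time: 17.9
tool_pos: [0.4469, -0.2321, 0.1495]
tool_rot: [-0.0, 0.985, -0.175, -0.0]
contact_force: [1.2, -1.4, 1.8]
gripper_width: 0.235
grasp_force: 58.5
```

Request:
apply_moves --targets '[{"translation": [-0.037, 0, 0.093], "twist": 0, "hand": 0}, {"translation": [-0.037, 0, 0.093], "twist": 0, "hand": 0}, {"translation": [-0.021, 0, 0.098], "twist": 0, "hand": 0}, {"translation": [-0.021, 0, 0.098], "twist": 0, "hand": 0}]'

```text
time: 18.3
tool_pos: [0.4362, -0.2282, 0.1112]
tool_rot: [-0.0, 0.985, -0.175, -0.0]
contact_force: [0.8, 0.9, 2.6]
gripper_width: 0.231
grasp_force: 58.5
```

Request:
apply_moves --targets '[{"translation": [-0.008, 0, 0.1], "twist": 0, "hand": 0}, {"translation": [0, 0, 0], "twist": 0, "hand": 0}]'

```text
time: 18.5
tool_pos: [0.4348, -0.2275, 0.1002]
tool_rot: [-0.001, 0.985, -0.175, -0.002]
contact_force: [-2.0, 0.8, 1.3]
gripper_width: 0.238
grasp_force: 58.6
```

```bash
python3 go.py; python3 kf.py 1.5
```

```text
t 18.5 pos [ 0.4348 -0.2275  0.1002] yaw_y -1.9223635444270737 w 0.23847433319773634 F [-1.9982  0.7563  1.2697] gf 58.61788809299469 j [-0.6338 -0.1212  2.0504 -0.0001  1.2158  1.2886]
zaxis [-0.0028  0.0019 -1.    ]
side [(0.62, 439)]
top [(0.62, 2191)]
['side'] a deg 87.979425831548 z0 0.07716552786470242 yaw deg 0.29124544131386654 0.38748403575989787
18.7
```

Request:
apply_moves --targets '[{"translation": [0, 0, -0.2], "twist": 0, "hand": 0}, {"translation": [0, 0, -0.4], "twist": 0, "hand": 0}, {"translation": [0, 0, -0.4], "twist": 0, "hand": 0}, {"translation": [0, 0, -0.4], "twist": 0, "hand": 0}, {"translation": [0, 0, -0.4], "twist": 0, "hand": 0}, {"translation": [0, 0, -0.2], "twist": 0, "hand": 0}, {"translation": [0, 0, 0], "twist": 0, "hand": 0}, {"translation": [0, 0, 0], "twist": 0, "hand": 0}]'

```text
time: 19.5
tool_pos: [0.4357, -0.228, 0.3013]
tool_rot: [-0.0, 0.985, -0.175, -0.001]
contact_force: [-0.7, 0.5, -2.0]
gripper_width: 0.232
grasp_force: 58.7
```

```bash
cat > lv.py <<'E'
import sys;sys.argv=['x','1.5']
exec(open('kf.py').read().split('M={};F={}')[0])
W={};H={};cal={};F={}
grid=np.mgrid[0:400:.25,0:640:.25]
for n in('side','wrist'):
    cal[n]=get_calibration(n);F[n]=grab_frame(n);r=regions_of(n,'knife');a,b=proj(n,[g+X*.022,g+X*.12],cal[n])
    print(n,a,b,[(round(q['score'],2),int(q['pixels'].sum())) for q in r])
    r=[q for q in r if q['pixels'][tuple(np.clip(((a+b)/2)[::-1].astype(int),0,[399,639]))] ]
    if not r: continue
    H[n]=cv2.resize(r[0]['pixels'].astype(np.uint8),None,fx=4,fy=4,interpolation=cv2.INTER_LINEAR)
    W[n]=(((grid[1]-a[0])*(b-a)[0]+(grid[0]-a[1])*(b-a)[1])>0).astype(np.uint8)
def cost(x,k):
    s=0
    for n in k:
        A=hullpix(proj(n,model(x),cal[n]))&W[n];B=H[n]&W[n];s+=1-(A&B).sum()/(A|B).sum()
    return s/len(k)
for k in [[n] for n in H]+([list(H)] if len(H)>1 else []):
    x0=np.array([1.55,.078,0.]);r=minimize(cost,x0,args=(k,),method='Nelder-Mead',options=dict(initial_simplex=np.r_[[x0],x0+np.diag([.1,.005,.05])],xatol=1e-4,fatol=1e-4))
    x=r.x;print(k,'a deg',np.degrees(x[0]),'z0',x[1],'yaw',np.degrees(x[2]),r.fun)
o=[]
for n in F:
    im=np.ascontiguousarray(F[n][:,:,::-1])
    if H: cv2.polylines(im,[cv2.convexHull(proj(n,model(x),cal[n]).astype(np.int32))],True,(0,255,0),1)
    if n=='side':
        u,v=np.clip(proj(n,[g])[0].astype(int)-[80,60],0,[440,280]);im=im[v:v+120,u:u+160]
    o.append(cv2.resize(im,(400,300)))
cv2.imwrite('pics/lv.png',np.hstack(o));print(state()['time'])
E
python3 go.py;python3 lv.py
```

```text
t 19.5 pos [ 0.4357 -0.228   0.3013] yaw_y -1.9221520092612456 w 0.23234649197991417 F [-0.6859  0.5227 -2.0438] gf 58.655598163604736 j [-0.6336 -0.2971  1.8535 -0.0001  1.5863  1.2885]
zaxis [-0.0009  0.0006 -1.    ]
side [304.3068 180.9329] [347.3278 191.4295] [(0.92, 597), (0.34, 409)]
wrist [315.2185 220.6745] [315.5714 -42.8283] [(0.64, 18461)]
['side'] a deg 85.7746688022623 z0 0.0720365389880729 yaw 1.868481351902569 0.1659245122985581
['wrist'] a deg 84.92104938798329 z0 0.09164574788178606 yaw 0.057070787542490356 0.07164628041807752
['side', 'wrist'] a deg 86.64008313503537 z0 0.07722961230185937 yaw 0.07901840317320735 0.13216849845483802
19.7
```

View pics/lv.png

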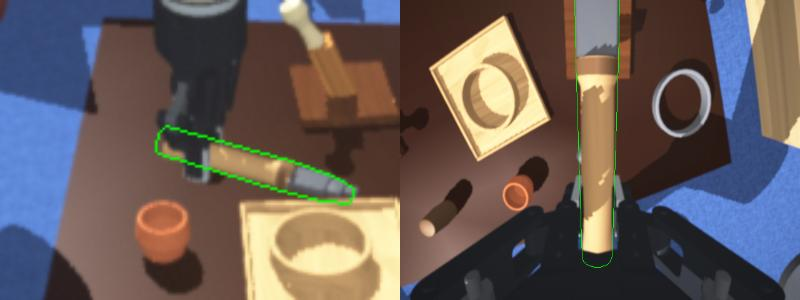

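The picture shows the knife held nearly level (side crop from (158,140) to (352,195)), touching nothing. The fits give the tip about 4° low. I'll return to the socket edge and press about 7 mm deeper to remove that.

Request:
apply_moves --targets '[{"translation": [0, 0, 0.4], "twist": 0, "hand": 0}, {"translation": [0, 0, 0.4], "twist": 0, "hand": 0}, {"translation": [0, 0, 0.4], "twist": 0, "hand": 0}, {"translation": [0, 0, 0.4], "twist": 0, "hand": 0}, {"translation": [0, 0, 0.2], "twist": 0, "hand": 0}, {"translation": [0, 0, 0.1], "twist": 0, "hand": 0}, {"translation": [0, 0, 0.11], "twist": 0, "hand": 0}, {"translation": [0, 0, 0.07], "twist": 0, "hand": 0}]'

```text
time: 20.5
tool_pos: [0.4364, -0.2285, 0.0947]
tool_rot: [0.0, 0.985, -0.175, 0.0]
contact_force: [-4.1, 2.2, 3.2]
gripper_width: 0.235
grasp_force: 59.1
```

Request:
apply_moves --targets '[{"translation": [0, 0, 0], "twist": 0, "hand": 0}, {"translation": [0, 0, 0], "twist": 0, "hand": 0}]'

```text
time: 20.7
tool_pos: [0.4365, -0.2286, 0.0955]
tool_rot: [0.0, 0.985, -0.175, 0.001]
contact_force: [-2.1, 1.6, 1.2]
gripper_width: 0.235
grasp_force: 59.0
```

Request:
apply_moves --targets '[{"translation": [0, 0, -0.1], "twist": 0, "hand": 0}, {"translation": [0, 0, -0.4], "twist": 0, "hand": 0}, {"translation": [0, 0, -0.4], "twist": 0, "hand": 0}, {"translation": [0, 0, -0.4], "twist": 0, "hand": 0}, {"translation": [0, 0, -0.4], "twist": 0, "hand": 0}, {"translation": [0, 0, -0.4], "twist": 0, "hand": 0}, {"translation": [0, 0, 0], "twist": 0, "hand": 0}, {"translation": [0, 0, 0], "twist": 0, "hand": 0}]'

```text
time: 21.5
tool_pos: [0.4364, -0.2285, 0.3065]
tool_rot: [0.001, 0.985, -0.175, 0.002]
contact_force: [0.1, -0.0, -1.6]
gripper_width: 0.234
grasp_force: 58.7
```

```bash
python3 go.py;python3 lv.py; python3 - <<'E'
from h import *
grab_frame('side');m=mask('side','hoop',(346,222))
print(None if m is None else fit(lambda p:hoop(p,.006),[.555,-.03],{'side':m},[.01,.01]))
print([(q,[r['point'].round(3) if hasattr(r['point'],'round') else r['point'] for r in recognise('side',q)][:1]) for q in('awl','flint_lump','antler_hammer')])
E
```

```text
t 21.5 pos [ 0.4364 -0.2285  0.3065] yaw_y -1.922188981843514 w 0.23373041448702947 F [ 0.0764 -0.0094 -1.6265] gf 58.74580800533295 j [-0.6336 -0.3001  1.8474 -0.      1.5903  1.2885]
zaxis [ 0.0032 -0.0024 -1.    ]
side [304.6191 179.112 ] [347.8128 189.4221] [(0.4, 719)]
wrist [315.5499 220.9497] [315.9846 -47.2071] [(0.78, 19286)]
['wrist'] a deg 87.51960700395158 z0 0.0882467252594825 yaw 0.0454163504538854 0.07101788620650096
21.7
(array([ 0.55569565, -0.03412865]), np.float64(0.04622003042862388))
[('awl', [[0.3893, -0.2068, 0.032]]), ('flint_lump', [[0.532, 0.2837, 0.1326]]), ('antler_hammer', [])]
```

```bash
python3 -c "
from plant import *
print(abs(state()['joint_vel']).max()); print(job_done())"
```

```text
0.008337762918495174
the job is handed in; nothing more can be done
None
```

I handed the job in at about 22 s with no result reported back: the hoop was laid flat in the tray and released, then the knife was drawn out, levered level against the empty socket's edge, and is held still about 30 cm above the table, within about 2° of level by the last wrist-camera fit.

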